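Return the red file from the tool tin to the file block

TASK

Somebody left the red-handled file leaning in the old tool tin, where its teeth get knocked: draw it out along its lean, so that the light tin with its overhanging rim keeps its place on the bench and is not shoved, tipped or lifted, and leave the grey felt stick in it. Stand the file blade down in the free slot of the wooden file block, fully home and upright, holding it until the blade is well in and never forcing it against the block; one of the two slots that look empty has the end of a broken blade stuck down inside, so if the file stops short there, draw it out again and use the other. Leave the other files and everything else on the bench where they are.

Things in the scene. Friction and masses are not known exactly. Their poses are not given: they have to be found in the camera images.
- file: The red-handled flat file, the thing to move: 200 mm long, about 0.14 kg. Origin at the centre of the blade's square-cut tip; z runs up the file to the handle's end. Blade from z = 0 to 120 mm, 18 mm wide along y, 6 mm thick along x; round red handle, 26 mm across, two black bands, from z = 126 to 200 mm. Held by the handle it may swing or turn a little between the fingers.
- file_grip (a point): Point on the file's axis 165 mm from the tip, 39 mm above the handle's lower end: a good place to take hold. At the start the file leans about 0.455 rad (26 degrees) and the whole handle stands free above the tin; the blade's flat -x face lies on the tin's rim about 114 mm from the tip.
- tin: Loose solvent tin, blue-grey with a cream band, used as a tool pot; light, about 0.16 kg, so it follows if pulled. Origin under the centre of its base, z up. Outside 86 mm (x) by 84 mm (y) by 105 mm high, walls and bottom 3 mm. The red file's tip is in the bottom corner at the tin's x = +37, y = +13 mm; its top leans out over the rim towards the tin's -x.
- tin_mouth (a point): Centre of the tin's mouth, 105 mm above its base: a window 32 mm (tin's x) by 52 mm (y) cut in the flat 3 mm top, whose broad rim overhangs the inside by 24 mm at the x ends and 13 mm at the y sides. Lifted straight up while leaning, the blade wedges against the rim and shoves the tin about 20 mm; drawn along its own length it comes free.
- stick: Grey felt buff stick, 180 x 18 x 8 mm, also loose in the tin at the tin's y = -13 mm, leaning the other way (top towards the tin's +x). Origin at the centre of its foot, z along it. It stays in the tin.
- block: Brown wooden file block, fixed, 60 mm (x) by 200 mm (y) by 85 mm high; origin under its centre, z up. Four upright slots in a row along its y, 48 mm apart. Each is 21 mm long along the block's x, 9 mm wide along its y (the blade has 1.5 mm each side) and 75 mm deep, its floor 10 mm above the bench, with a 2 mm chamfer at the mouth. The blue and yellow files stand in two of them.
- slot0 (a point): Centre of the mouth of the first slot, at y = -72 mm of the block, on its top face 85 mm above the bench; axes as the block's. Two of the four slots look empty; in one of these a broken blade end, not listed and hard to see, is stuck and stops a blade 35 mm down. In the free slot the tip goes 75 mm down and the file may lean up to 0.05 rad; either way round will do.
- slot1 (a point): The same point of the second slot, at y = -24 mm of the block.
- slot2 (a point): The same point of the third slot, at y = +24 mm of the block.
- slot3 (a point): The same point of the fourth slot, at y = +72 mm of the block.
- file_blue: Blue-handled file, same shape as the red one, standing in one of the block's slots (which one varies). Origin at its tip, z up the file. Its handle ends 210 mm above the bench. Leave it.
- file_yellow: Yellow-handled file, same shape, standing in another of the block's slots. Origin at its tip. Leave it.
- front_amber: Brown spectacle frame front lying flat, 140 x 45 x 6 mm, origin at its centre underneath. Leave it.
- bar_brown: Brown bar of polishing compound, 125 x 45 x 45 mm, lying on the bench; origin at the centre of its underside. Leave it.
- bar_white: White bar of polishing compound, 105 x 45 x 45 mm, lying on the bench; origin at the centre of its underside. Leave it.
- jar: White plastic jar with a steel lid, 72 mm across, 75 mm high; origin under its centre. Leave it.
- driver: Green-handled screwdriver lying on the bench, 170 mm long. Leave it.
There are look-alikes about, which are no part of the job. Leave any orange look-alike of the tin alone. There is more than one size of the block; the job needs the larger.

How it is judged:
By the outcome, as a careful person would: the job done as asked, in the order asked, and still so for the second after the job is handed in, with the robot touching nothing.
It also fails if it takes over 67 s, if anything falls off the work surface, if the arm or the gripper's body presses on something with over 40 N, if the wrist force passes 120 N, or if a joint passes its speed limit or range.

ROBOT

A 7-joint arm with a two-finger parallel gripper is mounted at the origin on the work surface. World frame = base frame: x ahead of the robot, y to its left, z up, the work surface at z = 0. Lengths are in m, angles in rad, forces in N, time in s.
With the tool pointing down it reaches from about 0.4 to 0.925 m from the base axis. Payload 5.6 kg.
Tool frame: the origin (TCP) lies midway between the tips of the shut fingers; the grasp point (between the pads) lies 19 mm behind it (manip.tcp_to_grasp is the distance from the TCP to the grasp point, in m); z points along the fingers, y is the line along which they close (so a half turn about z gives the same grasp; the last joint's range is limited). The gripper opens to 85 mm and grips with 20 to 120 N. Pads are 22 mm wide; open, the fingers measure 114 mm over their backs; the gripper's body (76 mm by 85 mm) begins 54 mm behind the grasp point. The pads swing forward as they close: fully open they stand 13 mm farther back than shut.
Start: joints at [-1.316, 0.468, -0.012, 1.603, 0.006, 1.071, -0.056], TCP at [0.191, 0.621, 0.231] pointing down, gripper open.
Joint ranges: [-2.53, 2.53], [-0.31, 2.02], [-1.57, 1.55], [0.28, 2.44], [-1.29, 4.43], [0.15, 1.84], [-2.92, 2.92]. Speed limits (rad/s): [2.57, 2.57, 3.14, 3.14, 3.14, 3.14, 3.14].

INTERFACE

Orientations are given as a rotation vector (axis times angle).
In Python, from rig import manip gives the robot as it stands. Calls block until the motion is done:
- manip.move_to(position, orientation): joint-space move of the TCP to a pose.
- manip.move_straight(position, vel=0.15, frame=None): straight line of the TCP; frame=None keeps the orientation; vel is the mean speed in m/s.
- manip.move_joints(angles): joint-space move.
- manip.grip(opening): finger opening in m; the grip force is fixed at half the most; returns when the fingers have stopped.
- manip.dwell(seconds).
- manip.inverse_kinematics(position, orientation): joint angles nearest the present ones, or None.
- manip.get_image(name): name is "scene" or "top" or "wrist"; returns (picture, depth): 480x640x3 uint8, red, green, blue; 480x640 float32, m along the optical axis (not along the pixel's ray), 0 where there is no reading.
- manip.camera_info(name): a dict with "intrinsics" (3x3 intrinsics, pixels), "R" (3x3) and "t" (3): a world point X has camera coordinates R X + t. Camera axes: x right, y down, z forward; pixel columns grow to the right and rows downward; lengths in m; the calibration is good to about 2 mm. A picture is of the moment at which its call begins: read the wrist's pose just before it. camera_info takes no time and is no camera call; for the wrist camera it gives the pose at the moment of the call.
A pose or a line that the arm cannot do raises manip.MotionError and nothing moves.
- manip.close_job(): hands the job in; it is judged then, once.
Trained networks look in the newest picture that a camera, given by its name, has taken for a name from the list of things; names that differ only in an ending like _2 or _b are one class to them, and where a whole thing is asked for, a point or a joint stands for the part that bears it (a point fixed in the world has none). Each returns a list of dicts, best first, with "p" (0 to 1); they miss things now and then, are a little off and sometimes report something else, mostly with a low value. They report only what shows in the picture. A call takes as long as a camera call. They do not tell look-alikes from the thing itself.
- manip.recognise(camera, target): "location" ([x, y, z] in m, in the coordinates of the camera as it stood for that picture, good to about 4 mm: the middle of the surface that is visible of it).
- manip.silhouettes(camera, target): "mask" (480x640 bool, what is visible of it).
Readings, each from a call of its own:
- manip.get_time(): time.
- manip.get_qpos(): joint angles.
- manip.get_joint_velocities(): joint speeds.
- manip.get_joint_torque(): joint torques, N m.
- manip.get_tcp_pos(): TCP position.
- manip.get_ee_rot(): TCP orientation.
- manip.get_force(): force on the tool from outside, world axes, zero at the start.
- manip.get_moment(): the same for the moment, N m.
- manip.get_opening(): finger opening in m.
- manip.get_gripper_force(): force on a finger pad.
Only numpy, scipy, OpenCV 4.12 (cv2) and the standard library are available. Lean on these libraries where they do the work, as an engineer would, in place of code of your own. Each camera call takes 0.05 s, during which the arm holds its last target. There are 200 camera calls.

## Working session

There is one attempt and no reset: what is moved stays moved. The work goes in short steps, each a Python script; the robot and the scene stay as the last script left them, time stands still between calls to the robot, and variables do not carry over. Pictures are saved under pics/ and viewed, at most 10 in all, crops included, and the job is handed in when it is done.

```bash
ls; mkdir -p pics
python3 - <<'E'
from rig import manip
import cv2,numpy as np
ims=[]
for c in("scene","top"):
    im,d=manip.get_image(c); np.savez(f"pics/{c}0.npz",im=im,d=d,**manip.camera_info(c))
    cv2.imwrite(f"pics/{c}0.png",im[:,:,::-1])
    i=manip.camera_info(c); print(c,i)
    R,t=i["R"],i["t"]
    for n in("file","tin","block","stick","file_blue","file_yellow","slot0","tin_mouth"):
        for r in manip.recognise(c,n)[:4]:
            print(n,round(r["p"],2),np.round(R.T@(np.array(r["location"])-t),3))
print(manip.get_time())
E
```

```text
pics
scene {'intrinsics': array([[532.07486234,   0.        , 320.2956519 ],
       [  0.        , 532.07486234, 233.73312245],
       [  0.        ,   0.        ,   1.        ]]), 'R': array([[ 0.32820735,  0.94452576,  0.0122892 ],
       [ 0.65251786, -0.21729403, -0.72595024],
       [-0.68300833,  0.24628113, -0.68763743]]), 't': array([-0.19730285, -0.27135327,  1.66195464])}
file 0.58 [ 0.535 -0.187  0.15 ]
tin 0.63 [ 0.694 -0.338  0.083]
tin 0.59 [ 0.591 -0.189  0.076]
block 0.82 [0.777 0.222 0.066]
block 0.74 [0.569 0.214 0.071]
stick 0.53 [ 0.6   -0.184  0.141]
stick 0.22 [ 0.805 -0.027  0.003]
file_blue 0.65 [0.519 0.304 0.168]
file_blue 0.23 [0.57  0.214 0.073]
file_yellow 0.97 [0.561 0.216 0.163]
slot0 0.75 [0.575 0.214 0.073]
slot0 0.6 [0.775 0.222 0.064]
slot0 0.28 [ 0.698 -0.011  0.061]
tin_mouth 0.71 [ 0.692 -0.335  0.083]
tin_mouth 0.63 [ 0.593 -0.189  0.077]
top {'intrinsics': array([[461.16061937,   0.        , 326.39075044],
       [  0.        , 461.16061937, 241.49467953],
       [  0.        ,   0.        ,   1.        ]]), 'R': array([[ 0.01807743, -0.99982124,  0.00553942],
       [-0.99274836, -0.01860754, -0.11876216],
       [ 0.118844  , -0.00335234, -0.99290728]]), 't': array([-0.01673327,  0.58489477,  1.08013825])}
file 0.86 [ 0.526 -0.181  0.161]
tin 0.94 [ 0.557 -0.167  0.108]
tin 0.7 [ 0.651 -0.327  0.106]
block 0.91 [0.746 0.235 0.062]
block 0.66 [0.541 0.227 0.084]
stick 0.52 [ 0.585 -0.178  0.131]
file_blue 0.75 [0.506 0.297 0.204]
file_yellow 0.73 [0.55  0.216 0.205]
slot0 0.86 [0.746 0.233 0.065]
slot0 0.6 [0.537 0.229 0.088]
tin_mouth 0.75 [ 0.655 -0.329  0.102]
tin_mouth 0.71 [0.538 0.231 0.082]
tin_mouth 0.6 [ 0.561 -0.167  0.104]
tin_mouth 0.56 [ 0.523 -0.183  0.16 ]
0.9
```

View pics/scene0.png

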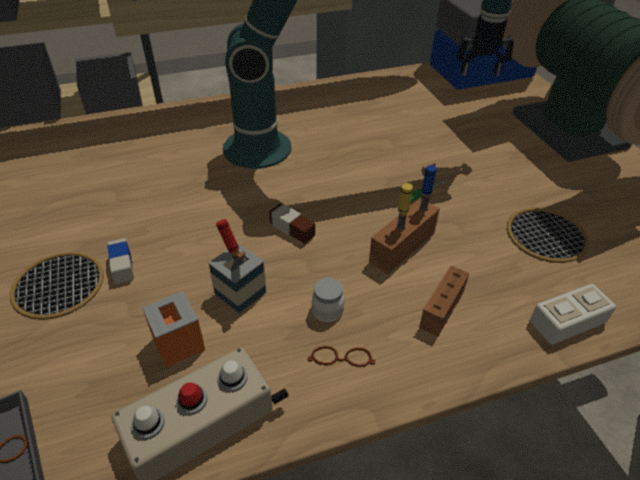

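View pics/top0.png

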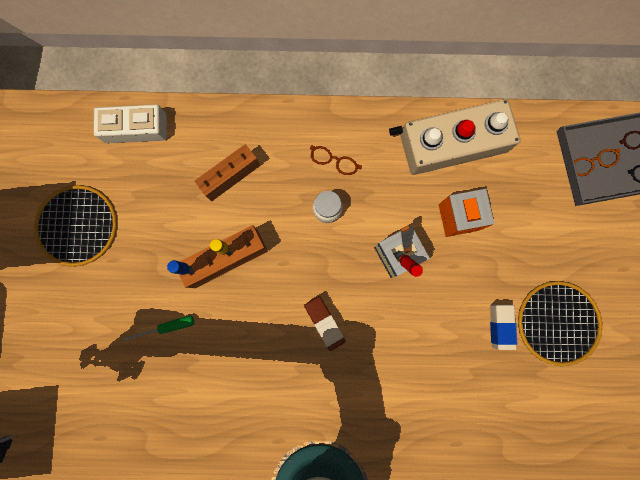

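The scene picture shows the blue-grey tin at (238,275) with the red handle at (228,235), and the large block at (405,235) with the blue and yellow files in it. In the top picture the tin is at (403,250), and the block runs from (185,280) to (262,235). Its two empty-looking slots are towards (262,235). Next I'll fit these from depth.

```bash
cat > vis.py <<'E'
import numpy as np,cv2
from scipy.optimize import least_squares
def cloud(im,d,intrinsics,R,t):
    v,u=np.mgrid[:480,:640]; K=intrinsics
    P=np.stack([(u-K[0,2])/K[0,0]*d,(v-K[1,2])/K[1,1]*d,d],-1)
    W=(P-t)@R; W[d==0]=np.nan
    return W
def load(n): 
    z=np.load(n); return z["im"],cloud(**z)
def near(W,c,r): return np.hypot(W[...,0]-c[0],W[...,1]-c[1])<r
def rect(P):
    r=cv2.minAreaRect((P[:,:2]*1000).astype(np.float32)); b=cv2.boxPoints(r); return r,b
def fitcyl(P,rad=.013,init=None):
    c=P.mean(0); a=init if init is not None else np.linalg.svd(P-c)[2][0]
    a=a*np.sign(a[2])
    f=lambda q:(lambda ax:np.linalg.norm(np.cross(P-[q[0],q[1],c[2]],ax),axis=1)-rad)(np.array([q[2],q[3],1])/np.sqrt(q[2]**2+q[3]**2+1))
    s=least_squares(f,[c[0],c[1],a[0]/a[2],a[1]/a[2]],loss="soft_l1",f_scale=.001)
    q=s.x; ax=np.array([q[2],q[3],1]);ax/=np.linalg.norm(ax)
    p=np.array([q[0],q[1],c[2]]); e=(P-p)@ax
    return p,ax,np.percentile(e,[1,99]),np.sqrt(np.mean(s.fun**2))
E
cat > a.py <<'E'
from vis import *
allr=[]
for c in("scene","top"):
    im,W=load(f"pics/{c}0.npz"); 
    h=cv2.cvtColor(im,cv2.COLOR_RGB2HSV).astype(int); z=W[...,2]
    for nm,ctr,rr,zt in(("tin",(.56,-.17),.075,.105),("block",(.54,.227),.14,.085)):
        m=near(W,ctr,rr)&(abs(z-zt)<.006)
        if nm=="block": m&=(h[...,0]<20)
        m=cv2.morphologyEx(m.astype(np.uint8),cv2.MORPH_OPEN,np.ones((2,2)))>0
        n,l,s,_=cv2.connectedComponentsWithStats(m.astype(np.uint8)); 
        P=W[m]; print(c,nm,len(P),"z",np.median(P[:,2]),rect(P)[0])
    m=near(W,(.53,-.18),.07)&(z>.11)&((h[...,0]<8)|(h[...,0]>172))&(h[...,1]>150)&(im[...,0]>60)
    P=W[m]; print(c,"red",len(P),P.mean(0).round(4),P[:,2].min(),P[:,2].max()); allr.append(P)
    p,a,e,rm=fitcyl(P); print(" axis",p.round(4),a.round(3),"lean",np.arccos(a[2]),"az",np.arctan2(a[1],a[0]),e,rm)
P=np.vstack(allr);p,a,e,rm=fitcyl(P);print("both",p.round(4),a.round(3),np.arccos(a[2]),np.arctan2(a[1],a[0]),e,rm,"top",p+a*e[1])
im,W=load("pics/top0.npz")
a=cv2.resize(im[215:300,160:275],None,fx=4,fy=4,interpolation=2)
b=cv2.resize(im[215:295,360:450],None,fx=4,fy=4,interpolation=2)
im2,_=load("pics/scene0.npz");cc=cv2.resize(im2[210:315,200:280],None,fx=4,fy=4,interpolation=2)
o=np.zeros((420,800,3),np.uint8);o[:340,:460]=a;o[:320,465:800]=b[:,:335]
cv2.imwrite("pics/crop0.png",o[:,:,::-1])
E
python3 a.py
```

```text
scene tin 851 z nan ((nan, nan), (0.0, 0.0), 0.0)
scene block 1210 z nan ((510.7871398925781, 268.8077392578125), (56.75578689575195, 295.77008056640625), 35.34418869018555)
scene red 300 [ 0.5325 -0.1898  0.1579] 0.11702480930202591 0.18814910697790888
 axis [ 0.5463 -0.1884  0.1579] [-0.433 -0.192  0.881] lean 0.49290723422775484 az -2.72456102926275 [-0.03374606  0.03936304] 0.0041259225487606
top tin 830 z nan ((nan, nan), (0.0, 0.0), 0.0)
top block 1847 z nan ((519.1022338867188, 233.64700317382812), (53.98808670043945, 224.95465087890625), 39.93581771850586)
top red 274 [ 0.5214 -0.1852  0.1651] 0.11089259344230169 0.19000665443286152
 axis [ 0.5167 -0.1916  0.1651] [-0.389 -0.207  0.897] lean 0.45692929305546925 az -2.6519523335938042 [-0.05445309  0.02213309] 0.003370820217526003
both [ 0.5191 -0.1912  0.1613] [-0.398 -0.208  0.893] 0.46640187248480053 -2.6596818675362166 [-0.0487201   0.02621756] 0.0029171317825471437 top [ 0.50867608 -0.19665162  0.18471387]
```

View pics/crop0.png

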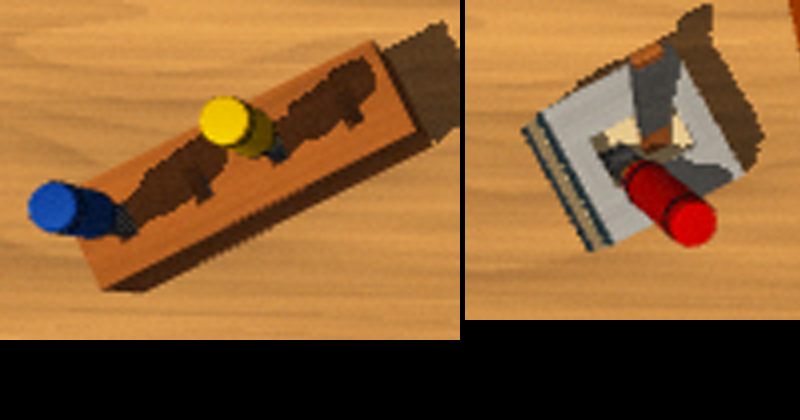

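```bash
sed -i 's/    W=(P-t)@R; W\[d==0\]=np.nan/    W=(P-t)@R; W[d==0]=9/' vis.py; sed -i '/morphologyEx/s/.*/        m=cv2.erode(m.astype(np.uint8),np.ones((3,3)))>0/' a.py; python3 a.py | grep -v red
cat > b.py <<'E'
from rig import manip
from vis import *
from scipy.spatial.transform import Rotation as Ro
a=np.array([-.398,-.195,.893]);a/=np.linalg.norm(a); g=np.array([.519,-.191,.1613])
z=-a
for s in(1,-1):
    y=np.cross(a,[0,0,1]);y/=np.linalg.norm(y);y*=s; x=np.cross(y,z); R=Ro.from_matrix(np.c_[x,y,z])
    for off in(0.0,.15,.2): 
        q=manip.inverse_kinematics(g+a*(off-.019),R.as_rotvec()); print(s,off,None if q is None else np.round(q,2))
i=manip.camera_info("wrist"); T=Ro.from_rotvec(manip.get_ee_rot()).as_matrix(); p=np.array(manip.get_tcp_pos())
print("cam in tool",T.T@(-i["R"].T@i["t"]-p)); print("axes",(T.T@i["R"].T).round(2)); print(i["intrinsics"][0])
print(T.round(2))
E
python3 b.py
```

```text
scene tin 573 z 0.10421510752869287 ((565.3033447265625, -182.75027465820312), (83.97761535644531, 80.99678039550781), 28.47161293029785)
scene block 808 z 0.08397314975322309 ((547.0652465820312, 238.89105224609375), (58.09773635864258, 199.1577911376953), 28.113813400268555)
 axis [ 0.5463 -0.1884  0.1579] [-0.433 -0.192  0.881] lean 0.49290723422775484 az -2.72456102926275 [-0.03374606  0.03936304] 0.0041259225487606
top tin 498 z 0.10460514432744933 ((560.3242797851562, -181.67938232421875), (79.70713806152344, 80.06410217285156), 29.429471969604492)
top block 1322 z 0.08445967128858935 ((542.024658203125, 240.45916748046875), (55.31229782104492, 193.7956085205078), 28.176807403564453)
 axis [ 0.5167 -0.1916  0.1651] [-0.389 -0.207  0.897] lean 0.45692929305546925 az -2.6519523335938042 [-0.05445309  0.02213309] 0.003370820217526003
both [ 0.5191 -0.1912  0.1613] [-0.398 -0.208  0.893] 0.46640187248480053 -2.6596818675362166 [-0.0487201   0.02621756] 0.0029171317825471437 top [ 0.50867608 -0.19665162  0.18471387]
1 0.0 [ 1.2   0.52 -0.88  2.08  0.08  0.41  2.41]
1 0.15 [ 1.42  0.19 -0.89  2.03 -0.35  0.77  2.81]
1 0.2 [ 1.84  0.22 -1.29  1.98 -0.24  0.87  2.74]
-1 0.0 [-0.23  0.47  0.89  2.16 -1.2   0.81  0.37]
-1 0.15 [-0.21  0.08  0.88  2.12 -0.65  0.87 -0.05]
-1 0.2 [-0.43 -0.05  1.08  2.08 -0.47  0.92 -0.2 ]
cam in tool [ 0.07382049 -0.00094322 -0.14271592]
axes [[-0.   -0.96 -0.29]
 [ 1.   -0.    0.  ]
 [-0.   -0.29  0.96]]
[412.84780033   0.         317.49259369]
[[-0.96  0.29  0.  ]
 [ 0.29  0.96  0.  ]
 [-0.    0.   -1.  ]]
```

```bash
cat > h.py <<'E'
from rig import manip
from vis import *
from scipy.spatial.transform import Rotation as Ro
BY=np.deg2rad(28.15); B=np.array([.544,.239,0]); bx=np.array([np.cos(BY),np.sin(BY),0]); by=np.array([-bx[1],bx[0],0])
def slot(k): return B+by*(-.072+.048*k)+[0,0,.085]
def Rdown(s): return Ro.from_matrix(np.c_[s*by,np.cross([0,0,-1],s*by),[0,0,-1]])
def snap(n):
    i=manip.camera_info("wrist"); im,d=manip.get_image("wrist"); np.savez(f"pics/{n}.npz",im=im,d=d,**i); cv2.imwrite(f"pics/{n}.png",im[:,:,::-1]); return im,cloud(im,d,**i)
E
python3 - <<'E'
from h import *
for s in(1,-1):
    for k in(0,2):
        for nm,p in(("look",slot(k)-s*by*.074+[0,0,.18]),("ins",slot(k)+[0,0,.071]),("hi",slot(k)+[0,0,.19])):
            q=manip.inverse_kinematics(p,Rdown(s).as_rotvec()); print(s,k,nm,None if q is None else np.round(q,2))
E
```

```text
1 0 look [-0.62  0.41  0.52  1.67 -0.22  1.12  0.45]
1 0 ins [-0.66  0.49  0.41  1.81 -0.25  0.89  0.35]
1 0 hi [-0.68  0.36  0.43  1.7  -0.16  1.12  0.29]
1 2 look [-0.7   0.36  0.41  1.72 -0.16  1.1   0.24]
1 2 ins [-0.75  0.47  0.32  1.83 -0.18  0.88  0.14]
1 2 hi [-0.78  0.33  0.34  1.72 -0.12  1.11  0.09]
-1 0 look [-1.37  0.69  1.35  1.76 -0.7   1.28 -2.49]
-1 0 ins [-1.2   0.91  1.34  1.84 -0.96  1.23 -2.2 ]
-1 0 hi [-1.23  0.69  1.35  1.73 -0.7   1.31 -2.38]
-1 2 look [-0.4   0.37 -0.3   1.69  0.12  1.1   2.9 ]
-1 2 ins [-1.37  0.9   1.34  1.86 -0.95  1.21 -2.35]
-1 2 hi [-1.41  0.67  1.35  1.75 -0.68  1.29 -2.54]
```

Run:
```python
from h import *
ims=[]
for k in(2,0):
    manip.move_to(slot(k)-by*.074+[0,0,.18],Rdown(1).as_rotvec()); manip.dwell(.2)
    im,W=snap(f"blk{k}"); 
    m=near(W,B,.14)&(abs(W[...,2]-.085)<.005)&(im[...,0]>1.2*im[...,2]); m=cv2.erode(m.astype(np.uint8),np.ones((3,3)))>0
    P=W[m]; print(k,len(P),np.median(P[:,2]),rect(P)[0])
    i=np.load(f"pics/blk{k}.npz"); c=i["intrinsics"]@(i["R"]@slot(k)+i["t"]); u,v=(c[:2]/c[2]).astype(int); print("slot px",u,v)
    l=W[v-25:v+26,u-25:u+26,2]; print("low z", np.percentile(l[l<5],[0,2,5,10,20,50]).round(3))
    cr=cv2.resize(im[max(0,v-75):v+75,max(0,u-98):u+98],(392,300),interpolation=2); ims.append(cv2.convertScaleAbs(cr,alpha=1.6)); 
    dz=np.clip((W[...,2]-0)*2500,0,255).astype(np.uint8)[max(0,v-75):v+75,max(0,u-98):u+98]
    ims.append(cv2.cvtColor(cv2.resize(dz,(392,300),interpolation=0),cv2.COLOR_GRAY2RGB))
o=np.vstack([np.hstack(ims[:2]),np.hstack(ims[2:])]); cv2.imwrite("pics/blkc.png",o[:,:,::-1]); print(manip.get_time())
```

```text
2 14108 0.08513091544205885 ((542.828857421875, 239.56712341308594), (58.636680603027344, 198.019287109375), 28.151506423950195)
slot px 318 113
low z [0.009 0.028 0.05  0.051 0.084 0.085]
0 8947 0.0851242231692336 ((565.3165283203125, 197.89596557617188), (58.762813568115234, 102.80094909667969), 28.227231979370117)
slot px 317 115
low z [0.008 0.011 0.012 0.034 0.084 0.085]
3.9167
```

View pics/blkc.png

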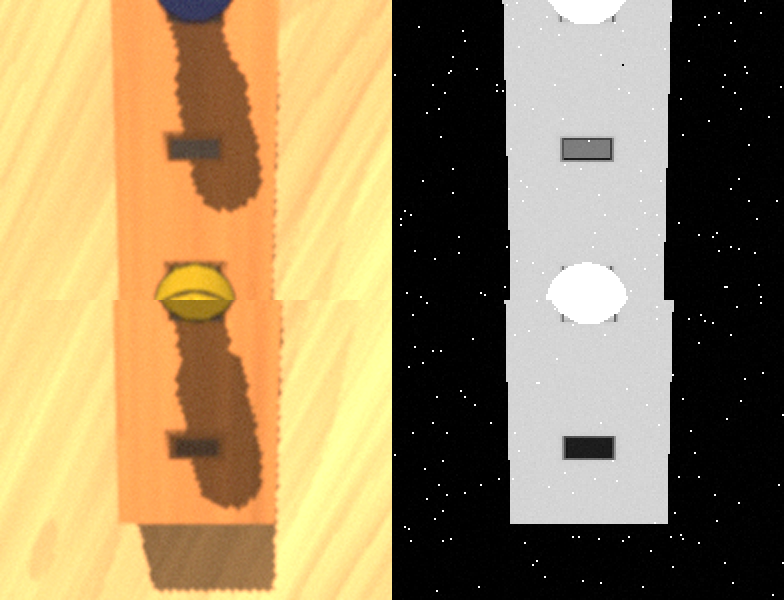

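The crops show slot2 (top, near (195,147)) with a grey stub at z ≈ 0.05, and slot0 (bottom, near (195,447)) clear down to z ≈ 0.011. So slot0 is the free one. Next is the pre-grasp look at the tin.

```bash
cat >> h.py <<'E'
def mouth(im,W,i,c):
    """slot mouth centre: rays of deep pixels cut with z=.085"""
    z=W[...,2]; v,u=np.mgrid[:480,:640]
    r=np.stack([(u-i["intrinsics"][0,2])/i["intrinsics"][0,0],(v-i["intrinsics"][1,2])/i["intrinsics"][1,1],np.ones(u.shape)],-1)@i["R"]
    o=-i["R"].T@i["t"]; Q=o+r*((.085-o[2])/r[...,2])[...,None]
    m=near(Q,c,.018)&(z<.079); m=cv2.morphologyEx(m.astype(np.uint8),cv2.MORPH_OPEN,np.ones((3,3)))>0
    return Q[m]
def Rtool(a,y):
    z=-a; y=y-z*(y@z); y/=np.linalg.norm(y); return Ro.from_matrix(np.c_[np.cross(y,z),y,z])
E
python3 - <<'E'
from h import *
z=np.load("pics/blk0.npz"); im,W=load("pics/blk0.npz"); Q=mouth(im,W,z,slot(0)); print("slot0",slot(0),rect(Q)[0],len(Q))
yaw=.505; L=.455
ad=-np.array([np.cos(yaw),np.sin(yaw),0])*np.sin(L)+[0,0,np.cos(L)]
g=np.array([.524,-.188,.1525]); y=-np.cross(ad,[0,0,1]); R=Rtool(ad,y)
manip.move_to(g+ad*(.12-.019),R.as_rotvec()); manip.dwell(.2)
im,W=snap("tin0"); h=cv2.cvtColor(im,cv2.COLOR_RGB2HSV).astype(int)
m=near(W,(.56,-.182),.08)&(abs(W[...,2]-.105)<.005); m=cv2.erode(m.astype(np.uint8),np.ones((3,3)))>0
P=W[m]; print("tin",len(P),np.median(P[:,2]),rect(P))
m=near(W,(.53,-.18),.07)&(W[...,2]>.11)&((h[...,0]<8)|(h[...,0]>172))&(h[...,1]>150)&(im[...,0]>60); m=cv2.erode(m.astype(np.uint8),np.ones((3,3)))>0
P=W[m]; p,a,e,rm=fitcyl(P,init=ad); print(len(P),p,a,"lean",np.arccos(a[2]),"yaw",np.arctan2(-a[1],-a[0]),e,rm)
q=p+a*(g[2]-p[2])/a[2]; print("grip at z .1525:",q,"top",p+a*e[1]); print(manip.get_time())
E
```

```text
slot0 [0.57796827 0.17551648 0.085     ] ((576.80810546875, 176.2495880126953), (19.521615982055664, 7.877014636993408), 28.220083236694336) 324
tin 6613 0.10516485320913985 (((560.7109985351562, -183.0025634765625), (85.76144409179688, 82.8413314819336), 29.047948837280273), array([[ 503.11264, -167.61243],
       [ 543.3355 , -240.03345],
       [ 618.3093 , -198.3927 ],
       [ 578.0865 , -125.97168]], dtype=float32))
2209 [ 0.51368106 -0.19941365  0.17628358] [-0.32312829 -0.35495167  0.87726702] lean 0.5006577799862801 yaw 0.8322953536344757 [-0.05314783  0.00891143] 0.004448869284935684
grip at z .1525: [ 0.52244139 -0.18979056  0.1525    ] top [ 0.51080152 -0.20257678  0.18410128]
5.4917
```

View pics/tin0.png

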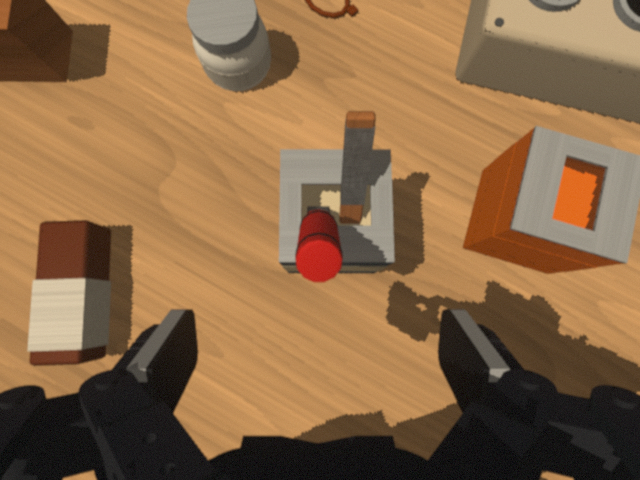

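```bash
cat >> h.py <<'E'
tyaw=np.deg2rad(29.05); L=.455
ad=-np.array([np.cos(tyaw),np.sin(tyaw),0])*np.sin(L)+[0,0,np.cos(L)]
yt=-np.cross(ad,[0,0,1]); yt/=np.linalg.norm(yt); RT=Rtool(ad,yt)
perp=np.cross(yt,ad); perp*=np.sign(perp[2])   # off the rim, upward
E
python3 - <<'E'
from h import *
im,W=load("pics/tin0.npz"); h=cv2.cvtColor(im,cv2.COLOR_RGB2HSV).astype(int); g=np.array([.523,-.1892,.1525])
m=near(W,(.53,-.18),.07)&(W[...,2]>.11)&((h[...,0]<8)|(h[...,0]>172))&(h[...,1]>120)&(im[...,0]>40)
P=W[m]-g; lat=P@yt; s=P@ad
for lo in(-.03,-.01,.01,.025): k=(s>lo)&(s<lo+.02); print(lo,k.sum(),np.percentile(lat[k],[2,98]).round(4),"upper perp",np.percentile((P@perp)[k],[2,98]).round(4))
print("s max",np.percentile(s,[50,90,99]),"yt",yt,"perp",perp)
E
```

```text
-0.03 267 [-0.0115  0.0113] upper perp [0.0038 0.0128]
-0.01 312 [-0.0116  0.0116] upper perp [0.0036 0.0125]
0.01 399 [-0.0115  0.0113] upper perp [0.004  0.0126]
0.025 1803 [-0.0115  0.0114] upper perp [-0.0104  0.012 ]
s max [0.03394616 0.03540663 0.03613233] yt [ 0.48557269 -0.8741963  -0.        ] perp [0.78525647 0.43617102 0.43946231]
```

The measured axis agrees with the model to about 0.5 mm, so I'll grasp now.

Run:
```python
from h import *
g=np.array([.523,-.1892,.1525]); c=g-ad*.019
manip.grip(.06)
manip.move_straight(c+ad*.02,vel=.12); f0=np.array(manip.get_force()); print("f",f0.round(2))
manip.move_straight(c,vel=.06); print("f",np.round(manip.get_force(),2))
manip.grip(.0); manip.dwell(.2)
print("open",manip.get_opening(),manip.get_gripper_force(),"f",np.round(manip.get_force(),2),"m",np.round(manip.get_moment(),2),manip.get_time())
p=np.array(manip.get_tcp_pos()); print(p-c)
manip.move_straight(p+ad*.012+perp*.0005,vel=.03); print("f",np.round(manip.get_force(),2))
```

```text
f [ 0.4  -0.57  0.04]
f [-0.61  0.22 -0.92]
open 0.024341311934265385 58.61850678920746 f [-2.15 -1.1   4.84] m [-0.19  0.38  0.01] 7.9333
[ 0.00011472 -0.00027605  0.00030626]
f [-0.38  0.56 -2.23]
```

Run:
```python
from h import *
p=np.array(manip.get_tcp_pos())
for d,b in((.05,.0015),(.09,.0025),(.14,.003)):
    manip.move_straight(p+ad*d+perp*b,vel=.08); print("f",np.round(manip.get_force(),2),np.round(manip.get_moment(),2))
print(manip.get_opening(),manip.get_time())
for c in("top","scene"):
    im,d=manip.get_image(c); np.savez(f"pics/{c}1.npz",im=im,d=d,**manip.camera_info(c))
    W=cloud(im,d,**manip.camera_info(c)); m=near(W,(.56,-.182),.08)&(abs(W[...,2]-.105)<.006); m=cv2.erode(m.astype(np.uint8),np.ones((3,3)))>0
    print(rect(W[m])[0]); 
    if c=="scene": cv2.imwrite("pics/s1.png",cv2.resize(im[120:330,120:400],None,fx=2.5,fy=2.5)[:,:,::-1])
```

```text
f [ 0.37  0.27 -1.96] [-0.3   0.61 -0.02]
f [ 0.16 -0.06 -1.7 ] [-0.29  0.59 -0.1 ]
f [ 0.09  0.12 -1.43] [-0.29  0.61 -0.02]
0.024622803553431986 10.6917
((560.3522338867188, -181.456298828125), (79.6791000366211, 79.49151611328125), 29.263784408569336)
((564.4977416992188, -183.24118041992188), (85.64208984375, 82.69005584716797), 27.9382381439209)
```

View pics/s1.png

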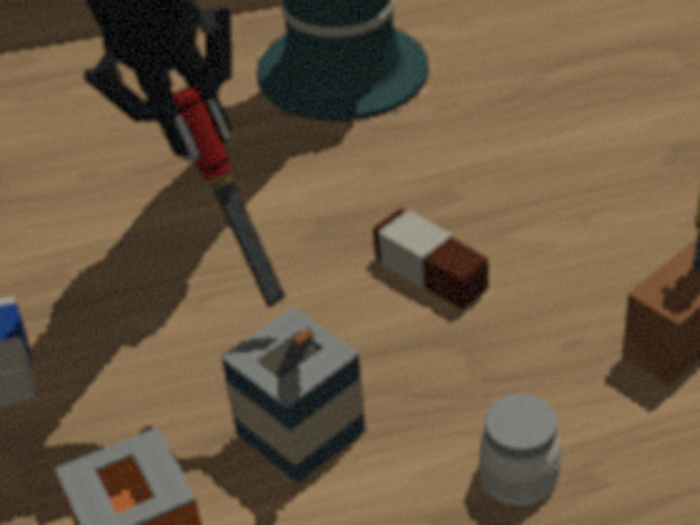

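The close-up shows the file's tip at (272,298), clear of the mouth, with the tin still in place and the stick still in it. Now I'll carry it over slot0 and measure both in one wrist view.

```bash
cat >> h.py <<'E'
S0=np.array([.5768,.1762,.085])
def blade(n,c,tcpz):
    """visible blade face in wrist view, coords rel. to c in block axes"""
    im,W=snap(n); i=np.load(f"pics/{n}.npz")
    zt=tcpz-.146
    m=near(W,c,.03)&(W[...,2]>zt+.004)&(W[...,2]<zt+.112); P=W[m]-[c[0],c[1],0]
    x,y,z=P@bx,P@by,P[:,2]
    fy=np.polyfit(z,y,1); r=y-np.polyval(fy,z); k=abs(r)<.0025; fy=np.polyfit(z[k],y[k],1)
    zz=np.linspace(zt+.01,zt+.1,10); mid=[];w=[]
    for q in zz:
        s=k&(abs(z-q)<.006)
        if s.sum()>8: e=np.percentile(x[s],[2,98]); mid.append((q,e.mean())); w.append(e[1]-e[0])
    mid=np.array(mid); fx=np.polyfit(mid[:,0],mid[:,1],1)
    yawt=np.polyfit(x[k],y[k]-np.polyval(fy,z[k]),1)[0]
    ma=near(W,c,.03)&(W[...,2]>zt-.03)&(W[...,2]<zt+.1)
    print("n",k.sum(),"zmin",np.percentile(W[ma][:,2],[.5,2]).round(4),"width",np.round(w,4)); zm=zt
    print("tip x %.4f slope %.4f | face y %.4f slope %.4f yaw %.3f"%(np.polyval(fx,zm),fx[0],np.polyval(fy,zm),fy[0],yawt))
    Q=mouth(im,W,i,S0); 
    if len(Q): print("slot",len(Q),rect(Q)[0])
    return im
E
python3 - <<'E'
from h import *
p=np.array(manip.get_tcp_pos()); manip.move_straight(p+[0,0,.06],vel=.2)
R=Rdown(1).as_rotvec(); t=S0+[0,0,.245]
manip.move_to(t,R); manip.dwell(.4)
print(manip.get_time(),np.array(manip.get_tcp_pos())-t,manip.get_opening())
blade("ho0",S0,t[2])
E
```

```text
13.1583 [ 4.14474317e-05 -4.41606751e-04  1.56334761e-04] 0.02438332172835567
n 1592 zmin [0.1849 0.1876] width [0.0172 0.0169 0.0174 0.0171 0.0173 0.0173 0.0171 0.0171 0.0171 0.0174]
tip x -0.0015 slope 0.0028 | face y 0.0027 slope -0.0028 yaw 0.001
slot 181 ((576.3265380859375, 176.7828369140625), (19.024620056152344, 7.682268142700195), 28.017892837524414)
```

View pics/ho0.png

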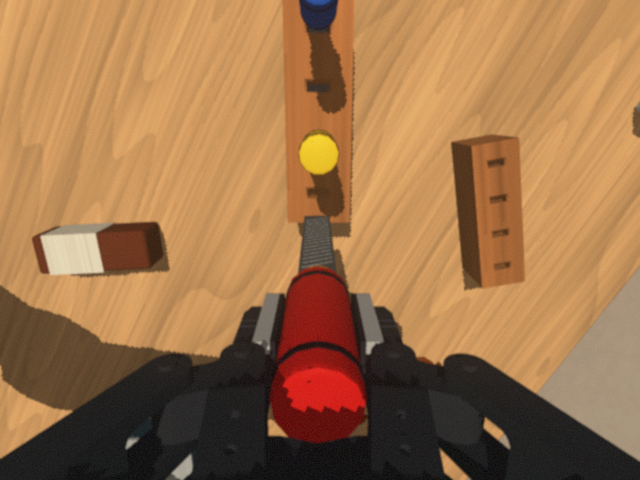

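The wrist view shows the blade tip at (317,217) just short of slot0's mouth at (317,192), with blade and slot lined up. I'll shift by the measured offset, go lower and check again.

Run:
```python
from h import *
t=S0+bx*.0012+by*.0007; t[2]=.12+.146
manip.move_straight(t,vel=.12); manip.dwell(.3); print(np.array(manip.get_tcp_pos())-t)
blade("ho1",S0,t[2]); print(manip.get_time())
```

```text
[2.76773767e-04 5.42007750e-05 6.40801340e-04]
n 1598 zmin [0.1212 0.1239] width [0.0173 0.017  0.0175 0.0171 0.0174 0.0171 0.0173 0.0171 0.0173 0.0174]
tip x 0.0002 slope 0.0025 | face y 0.0037 slope -0.0026 yaw 0.001
slot 242 ((576.2518920898438, 176.97740173339844), (19.32282829284668, 7.38882303237915), 28.047739028930664)
14.2417
```

```bash
cat > ins.py <<'E'
from h import *
t=S0+bx*.001+by*.0006
f0=np.array(manip.get_force()); print("f0",f0.round(2))
for tip in(.095,.083,.077,.07,.06,.05,.04,.03,.022,.016,.013):
    t[2]=tip+.146; manip.move_straight(t,vel=.05)
    f=np.array(manip.get_force())-f0; m=manip.get_moment(); p=np.array(manip.get_tcp_pos())
    print(tip,"f",f.round(2),"m",np.round(m,2),"dz",round(p[2]-t[2],4))
    if abs(f[2])>6 or np.hypot(f[0],f[1])>6: print("STOP"); break
print(manip.get_time(),manip.get_opening())
E
python3 ins.py
```

```text
f0 [ 0.32  0.56 -1.8 ]
0.095 f [-0.54 -0.22 -0.17] m [-0.05 -0.01 -0.02] dz -0.0001
0.083 f [-1.27 -0.13  0.17] m [-0.01  0.04 -0.01] dz -0.0004
0.077 f [-0.63 -1.16  0.38] m [0.01 0.   0.  ] dz -0.0004
0.07 f [-0.9  -0.86  0.21] m [ 0.04 -0.03  0.02] dz -0.0005
0.06 f [ 0.96 -0.14 -0.06] m [ 0.02  0.04 -0.03] dz -0.0005
0.05 f [-0.39  0.21  0.38] m [-0.02 -0.02  0.04] dz -0.0005
0.04 f [ 0.09  0.01 -0.03] m [-0.02 -0.01 -0.02] dz -0.0005
0.03 f [-1.13 -0.53  0.47] m [ 0.01 -0.02 -0.04] dz -0.0005
0.022 f [-1.19 -0.17 -0.77] m [0.02 0.03 0.02] dz -0.0005
0.016 f [ 0.05 -0.5   0.1 ] m [ 0.   -0.01 -0.01] dz -0.0004
0.013 f [ 0.3  -1.15 -0.23] m [-0.02  0.03  0.01] dz -0.0002
18.0667 0.024607063568085907
```

Run:
```python
from h import *
f0=manip.get_force()[2]; p=np.array(manip.get_tcp_pos())
for k in range(1,8):
    manip.move_straight(p-[0,0,.0008*k],vel=.02); manip.dwell(.1); f=np.mean([manip.get_force()[2] for _ in range(4)])-f0; print(k,round(f,2))
    if f>2.5: break
manip.grip(.05); manip.dwell(.3); print("rel f",np.round(manip.get_force(),2))
p=np.array(manip.get_tcp_pos()); manip.move_straight(p+[0,0,.12],vel=.12); manip.dwell(.3)
im,W=snap("end"); h=cv2.cvtColor(im,cv2.COLOR_RGB2HSV).astype(int)
m=near(W,S0,.03)&((h[...,0]<8)|(h[...,0]>172))&(h[...,1]>120); P=W[m]; k=P[:,2]>np.percentile(P[:,2],95)-.004
print("top z",np.percentile(P[:,2],[50,90,98]),"cap centre in block axes",(P[k].mean(0)-S0)@bx,(P[k].mean(0)-S0)@by)
p=np.array(manip.get_tcp_pos()); manip.move_straight(p+[-.15,-.05,.05],vel=.25)
im,d=manip.get_image("scene"); i=manip.camera_info("scene")
W=cloud(im,d,**i); mm=near(W,(.56,-.182),.08)&(abs(W[...,2]-.105)<.006); print(rect(W[cv2.erode(mm.astype(np.uint8),np.ones((3,3)))>0])[0])
cv2.imwrite("pics/fin.png",cv2.resize(im[120:330,180:460],None,fx=2.5,fy=2.5)[:,:,::-1]); print(manip.get_time())
```

```text
1 0.06
2 0.83
3 6.92
rel f [ 0.39 -0.14 -0.26]
top z [0.20928413 0.21064534 0.21163122] cap centre in block axes -0.00010689756223625994 0.0014911635371672883
((564.1747436523438, -183.88145446777344), (84.41510009765625, 82.92157745361328), 28.41291618347168)
22.15
```

View pics/fin.png

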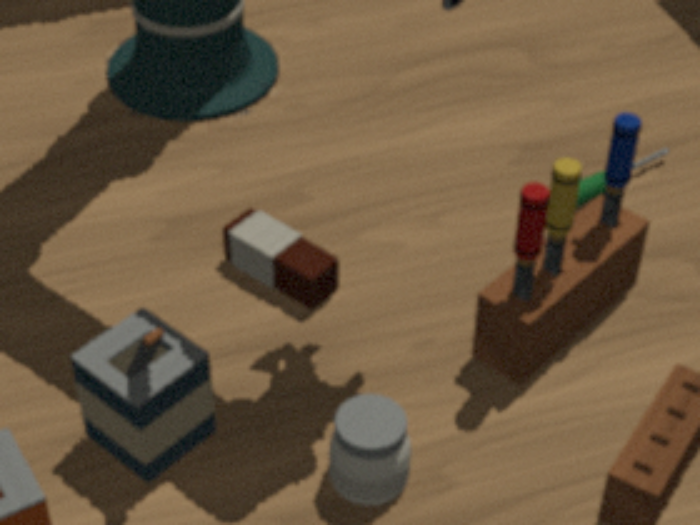

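The red file stands in the end slot at (530,240). Its top is at 210 mm, so it is fully home, and it leans less than 0.01 rad. The tin, the stick and the other files have not moved.

```bash
python3 -c "
from rig import manip
print(manip.close_job())"
```

```text
the job is handed in; nothing more can be done
None
```

The red file now stands upright and fully home in slot0, the free slot. The tin, the stick and the other files are where they were, and I handed the job in at about 22 s on the robot's clock.

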